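Turn the rotary tackle tray until the sinkers face front

TASK

Turn the round tackle tray by pushing gently with the fingertips against the upright tabs on its rim, until the white dish of sinkers stands squarely in line with the pointer that sticks out from the tray's fixed foot. Do not touch, lift or tip anything that rides on the tray, do not pinch the tabs, and leave the tackle box, pliers and mug where they are. Finish with the tray at rest and the hand clear of it.

Things in the scene. Friction and masses are not known exactly. Their poses are not given: they have to be found in the camera images.
- foot: fixed foot under the tray: a rubber disc 200 mm across, 10 mm high, origin at the centre of its underside, on the work surface and on the tray's turning axis (vertical). A brass arrow 10 mm high lies flat on the surface and points along the foot's own -x from the disc, roughly towards the robot; its tip is 200 mm from the axis
- pointer_tip (a point): tip of the brass arrow of the foot, 200 mm from the turning axis, 10 mm above the work surface
- front_place (a point): the place where the middle of the dish's underside belongs: on the line from the turning axis to the pointer tip, 68 mm from the axis, 18 mm above the work surface
- tray: black plastic turntable; turns both ways, over many turns, about the foot's vertical axis against light friction (about 1 N at a tab) and stays where left. Origin on the axis at its underside, 12 mm above the work surface. Disc 230 mm across, its lip's top 28 mm above the work surface. Four round wells with centres 68 mm from the axis along the tray's +x, +y, -x, -y; four tabs between them
- dish: open round white ceramic dish, 68 mm across, 24 mm high, with grey lead sinkers in it; loose in one of the four wells with 2.5 mm play all round; origin at the centre of its underside, 18 mm above the work surface
- reel: orange spool reel, 68 mm across, 40 mm high, loose in another well; origin at the centre of its underside
- float_a: wooden float, a round bulb 68 mm across that narrows to a stem, 64 mm high, standing loose in another well; origin at the centre of its underside
- float_b: the other wooden float, the same as the first, standing loose in the last well
- tackle_box: olive tackle box with two spring clips and a carrying handle, 166 mm along its x, 276 mm along its y and 156 mm high over the handle, standing on the work surface left of the tray; origin at the centre of its underside
- pliers: stainless pliers, 170 mm long along their x, 63 mm wide, 16 mm high, lying on the work surface right of the tray; origin under the pivot
- mug: steel mug, 76 mm across, 85 mm high, handle at its +y, standing on the work surface right of the tray; origin at the centre of its underside
- tab (a point): middle of one of the tray's four alike upright radial tabs, at 45 degrees of the tray's frame (the rest at 135, 225, 315), 142 mm from the axis, 45 mm above the work surface. A tab is 10 mm thick and stands outside the disc, 119 to 155 mm from the axis, 18 to 62 mm above the surface. Push its flat side with shut fingers, tips about 30 mm up: the foot's arrow lies below
There are look-alikes about, which are no part of the job. There is more than one size of the reel; the job needs the smallest.

How it is judged (in metres and radians):
At the end, for the whole second after the job is handed in: the middle of the dish is within 12 mm (horizontally) of its place behind the pointer, the tray is at rest (under 0.05 rad/s), all four things stand upright in wells of the tray, and tackle box, pliers and mug are within 15 mm of where they stood (horizontal distance between dish and front_place below 0.012 m and angular speed of tray below 0.05 rad/s and height (world z) of each of dish, reel, float_a, float_b above 0.013 m and angle between each of dish, reel, float_a, float_b's own z axis and vertical below 0.15 rad and horizontal distance between dish and tray between 0.058 and 0.078 m and horizontal distance between reel and tray between 0.058 and 0.078 m and horizontal distance between float_a and tray between 0.058 and 0.078 m and horizontal distance between float_b and tray between 0.058 and 0.078 m and distance of each of tackle_box, pliers, mug from where it was at the start of the episode below 0.015 m); the robot touches nothing.
It fails at once if the robot touches a thing that rides on the tray (over 0.5 N) (contact force between any of the fingers, the arm and dish above 0.5 N or contact force between any of the fingers, the arm and reel above 0.5 N or contact force between any of the fingers, the arm and float_a above 0.5 N or contact force between any of the fingers, the arm and float_b above 0.5 N).
It fails at once if a thing that rides on the tray is lifted (by 10 mm) or tipped (by 0.25 rad) (height (world z) of any of dish, reel, float_a, float_b above 0.028 m or angle between any of dish, reel, float_a, float_b's own z axis and vertical above 0.25 rad).
It fails at once if the tray is pinched or shoved hard (fingers press on it with over 20 N) (contact force between the fingers and tray above 20 N).
It fails at once if the tackle box, pliers or mug is moved by over 15 mm (distance of any of tackle_box, pliers, mug from where it was at the start of the episode above 0.015 m).
It also fails if it takes over 48 s, if anything falls off the work surface, if the arm or the gripper's body presses on something with over 40 N, if the wrist force passes 120 N, or if a joint passes its speed limit or range.

ROBOT

A 6-joint arm with a two-finger parallel gripper is mounted at the origin on the work surface. World frame = base frame: x ahead of the robot, y to its left, z up, the work surface at z = 0. Lengths are in mm, angles in rad, forces in N, time in s.
With the tool pointing down it reaches from about 325 to 775 mm from the base axis. Payload 9.3 kg.
Tool frame: the origin (TCP) lies midway between the tips of the shut fingers; the grasp point (between the pads) lies 19 mm behind it; z points along the fingers, y is the line along which they close (so a half turn about z gives the same grasp; the last joint's range is limited). The gripper opens to 85 mm and grips with 20 to 120 N. Pads are 22 mm wide; open, the fingers measure 114 mm over their backs; the gripper's body (76 mm by 85 mm) begins 54 mm behind the grasp point. The pads swing forward as they close: fully open they stand 13 mm farther back than shut.
Start: joints at [1.03, 0.259, 0.021, 1.334, 0, 1.418], TCP at [207.985, 509.155, 231.279] pointing down, gripper open.
Joint ranges: [-3.04, 3.04], [-0.91, 1.82], [-1.04, 1.36], [-1.92, 1.95], [-1.52, 1.45], [-3.14, 3.14]. Speed limits (rad/s): [2.22, 2.22, 2.79, 3.14, 3.14, 3.14].

INTERFACE

Orientations are given as a unit quaternion [x, y, z, w].
In Python, from workcell import robot gives the robot as it stands.
- The arm moves only by the shell command python3 -m crank 'ROWS' [FORCE]. ROWS is JSON, a list that holds one entry, the list of rows, each a list of 7 numbers: the shift along the tool's x, y, z in m, then the turn, a rotation vector about the tool's x, y, z in degrees, then the closure, from 0 (fully open) to 1 (shut). A call has 1 to 8 rows; each row is the pose to reach, as a shift and turn from the pose commanded when the call began, along the tool's axes at that moment; what a row does not reach only later rows make up. A row lasts 1/8 s, in which the tool goes at most 62.5 mm and 10.7 degrees, less where a joint would pass 70% of its speed; a pose out of reach is approached as far as the arm can. A call with a gripper value outside its range is refused whole. The fingers move at their own pace and stop on an object; FORCE is the grip in N (left out, the last holds). Time passes only in rows, so rows that repeat a pose let the fingers close. It gives the time, the measured TCP pose, the force, the opening and the grip force at its end, in the units of the state.
- robot.read_state(): the state, without advancing time (a new reading comes with each control period).
- robot.camera(name): name is "scene" or "top" or "wrist"; returns a dict with "color" (480x640x3 uint8, red, green, blue), "fov_y" (degrees; the focal length in pixels is half the picture's height over the tangent of half this angle, whatever the lens; pixels are square), "cx", "cy" (the principal point, pixels), "T" (4x4, takes a point from camera to world coordinates). Camera axes: x right, y down, z forward; pixel columns grow to the right and rows downward; lengths in mm; the calibration is good to about 2 mm. A picture is of the moment at which its call begins. There is no depth.
- robot.sign_off(): hands the job in; it is judged then, once.
Trained networks look in a picture, given as the dict that the camera call returned (one of the last four; its "shot" number tells which), for a name from the list of things; names that differ only in an ending like _2 or _b are one class to them, and where a whole thing is asked for, a point or a joint stands for the part that bears it (a point fixed in the world has none). Each returns a list of dicts, best first, with "confidence" (0 to 1); they miss things now and then, are a little off and sometimes report something else, mostly with a low value. They report only what shows in the picture. A call takes as long as a camera call. They do not tell look-alikes from the thing itself.
- robot.spot_in(picture, thing): "xy" ([column, row] in pixels, amid what is visible of it).
- robot.place_of(picture, thing): "xy" ([column, row] in pixels: a listed point, or the origin of a listed thing).
The state is a dict: "clock": time; "joint_pos": joint angles; "joint_vel": joint speeds; "joint_efforts": joint torques, N m; "position": TCP position; "eef_rot": TCP orientation; "force": force on the tool from outside, world axes, zero at the start; "torque": the same for the moment, N m; "opening": finger opening in mm; "grip_force": force on a finger pad.
Only numpy, scipy, OpenCV 4.12 (cv2) and the standard library are available. Lean on these libraries where they do the work, as an engineer would, in place of code of your own. Each camera call takes 0.05 s, during which the arm holds its last target. There are 200 camera calls.

## Working session

There is one attempt and no reset: what is moved stays moved. The work goes in short steps, Python scripts to look and compute and a shell command to move; the robot and the scene stay as the last step left them, time stands still between calls to the robot, and variables do not carry over. Pictures are saved under pics/ and viewed, at most 10 in all, crops included, and the job is handed in when it is done.

```bash
mkdir -p pics; cat > h.py <<'E'
import numpy as np, cv2
from workcell import robot
def ray(p,xy,z):
    f=p["color"].shape[0]/2/np.tan(np.radians(p["fov_y"])/2)
    d=np.array([(xy[0]-p["cx"])/f,(xy[1]-p["cy"])/f,1]); T=np.array(p["T"])
    d=T[:3,:3]@d; o=T[:3,3]; return (o+d*(z-o[2])/d[2])[:2].round(1)
def save(p,n): cv2.imwrite(f"pics/{n}.png",p["color"][:,:,::-1])
Z=dict(foot=0,pointer_tip=10,front_place=18,tray=12,dish=18,reel=18,float_a=18,tackle_box=0,pliers=0,mug=0,tab=45)
def report(p,names=Z):
    for n in names:
        print(n,[(np.round(r["xy"]).tolist(),ray(p,r["xy"],Z[n]).tolist(),round(r["confidence"],2)) for r in robot.place_of(p,n)[:6]])
E
python3 - <<'E'
from h import *
for c in("top","scene"):
    p=robot.camera(c); save(p,c+"0"); print(c); report(p)
print(robot.read_state())
E
```

```text
top
foot [([288.0, 282.0], [532.1, 91.0], 0.25), ([336.0, 246.0], [621.2, -10.7], 0.22)]
pointer_tip [([291.0, 354.0], [375.8, 71.4], 0.97)]
front_place []
tray []
dish [([328.0, 290.0], [519.1, 2.4], 0.66)]
reel [([292.0, 237.0], [631.6, 90.7], 0.8), ([490.0, 350.0], [414.1, -350.0], 0.64), ([337.0, 165.0], [809.3, 0.7], 0.57), ([255.0, 156.0], [817.2, 191.9], 0.56)]
float_a [([290.0, 280.0], [535.7, 87.4], 0.61), ([336.0, 245.0], [619.5, -10.0], 0.56), ([492.0, 352.0], [410.5, -355.5], 0.37)]
tackle_box [([140.0, 253.0], [574.4, 431.4], 0.65)]
pliers [([490.0, 354.0], [407.6, -356.5], 0.66)]
mug [([508.0, 249.0], [641.6, -395.4], 0.82)]
tab [([246.0, 252.0], [585.5, 184.6], 0.72)]
scene
foot []
pointer_tip [([308.0, 186.0], [378.1, 70.5], 0.49)]
front_place []
tray [([321.0, 245.0], [571.9, 44.2], 0.61), ([147.0, 322.0], [645.3, -394.4], 0.56)]
dish [([295.0, 238.0], [534.1, -13.0], 0.97)]
reel [([342.0, 260.0], [629.7, 76.8], 0.78), ([413.0, 314.0], [815.3, 183.6], 0.76), ([339.0, 338.0], [816.5, 3.4], 0.74)]
float_a [([335.0, 225.0], [527.5, 95.3], 0.89), ([305.0, 265.0], [616.2,
[... 223 characters left out ...]
joint_pos': array([1.03040108e+00, 2.58565660e-01, 2.15001503e-02, 1.33369066e+00,
       1.07833330e-05, 1.41817312e+00]), 'joint_vel': array([-1.56264307e-04, -2.24000080e-04,  2.06935720e-03,  2.15770830e-03,
       -1.44281149e-05,  1.33465790e-04]), 'joint_efforts': array([-7.11127213e-04, -5.55400622e+01,  3.44732380e+01,  1.58260493e-03,
       -2.80063914e-04, -2.02594242e-05]), 'position': array([207.98172348, 509.15719703, 231.29745059]), 'eef_rot': array([1.92673550e-01, 9.81262912e-01, 2.07160612e-05, 1.74772966e-06]), 'force': array([-0.90243802, -0.02566262, -0.81062694]), 'torque': array([-0.0033061 ,  0.01332264,  0.00165565]), 'grip_force': 0.0, 'opening': 85.38599316574884}
```

View pics/top0.png

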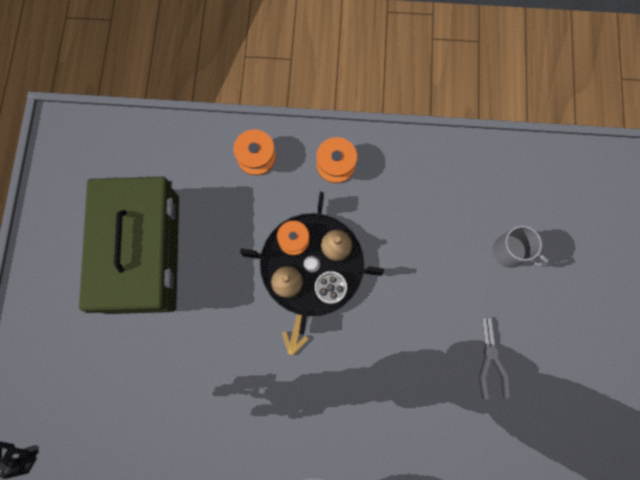

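View pics/scene0.png

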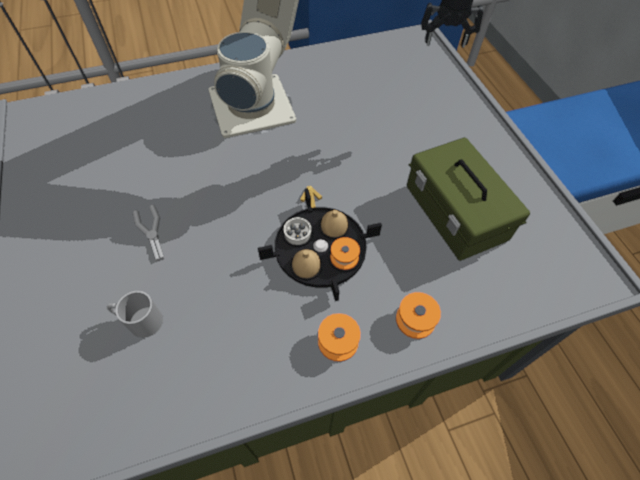

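The top picture shows the tray centred near px (312,264). The dish is at (331,287), the arrow tip at (291,354), and tabs show at (250,253), (375,271) and (321,200), with the front one over the arrow's shaft. The scene picture agrees, and the two bigger reels stand off the tray.

From this, the axis is about (576,41), the pointer lies at 171°, the dish at 222° and the tabs at 86/176/266/356°. The tray has to turn about -50°. I'll push the front tab towards +y.

```bash
python3 -m crank '[[[-0.05,-0.047,0,0,0,-4,1],[-0.1,-0.094,0,0,0,-8,1],[-0.15,-0.141,0,0,0,-12,1],[-0.2,-0.188,0,0,0,-18,1],[-0.245,-0.232,0,0,0,-18,1],[-0.29,-0.275,0,0,0,-18,1],[-0.335,-0.317,0,0,0,-18,1],[-0.38,-0.36,0,0,0,-18,1]]]' 20
python3 - <<'E'
from h import *
p=robot.camera("wrist"); save(p,"w1"); report(p,["dish","reel","float_a","pointer_tip","tab","tray"])
p=robot.camera("scene"); report(p,["tab","tray","dish"]); print([(r["xy"],ray(p,r["xy"],50),r["confidence"]) for r in robot.spot_in(p,"tab")])
E
```

```text
clock: 2.2
position: [414.6, 51.6, 231.6]
eef_rot: [0.037, 0.999, 0.0, 0.001]
force: [0.9, 1.6, -0.2]
opening: -0.0
grip_force: 0.0
dish [([276.0, 315.0], [525.5, -5.4], 0.92)]
reel [([347.0, 157.0], [377.0, 73.0], 0.26)]
float_a [([376.0, 312.0], [529.0, 92.7], 0.59)]
pointer_tip [([345.0, 156.0], [377.4, 71.7], 0.75)]
tab [([476.0, 373.0], [587.1, 183.9], 0.65)]
tray []
tab [([375.0, 224.0], [573.0, 184.4], 0.66)]
tray [([321.0, 245.0], [570.2, 42.9], 0.62)]
dish [([378.0, 229.0], [573.5, 195.4], 0.67), ([295.0, 234.0], [524.1, -9.5], 0.6), ([336.0, 225.0], [527.9, 97.6], 0.59)]
[([319.2, 247.9], array([599.3,  28.8]), 0.89)]
```

View pics/w1.png

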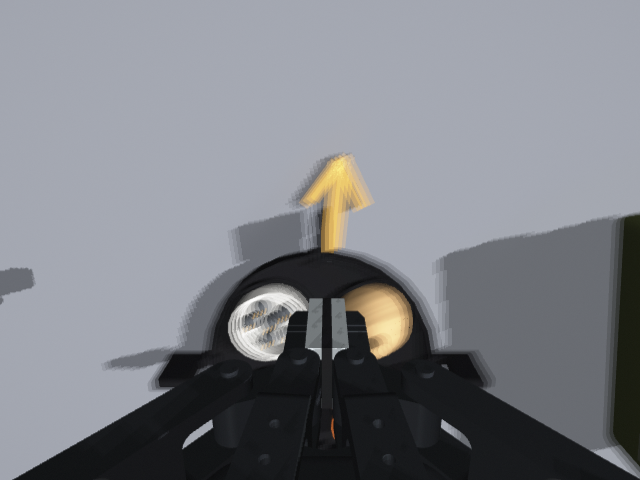

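The wrist picture shows the front tab near px (322,230), alongside the arrow shaft. The dish is at (268,323) on the left, a float on the right, and the space left of the tab is clear. I'll descend there.

```bash
python3 -m crank '[[[-0.009,-0.02,0,0,0,0,1],[-0.009,-0.02,0.0,0,0,0,1],[-0.009,-0.02,0.04,0,0,0,1],[-0.009,-0.02,0.08,0,0,0,1],[-0.009,-0.02,0.12,0,0,0,1],[-0.009,-0.02,0.16,0,0,0,1],[-0.009,-0.02,0.2,0,0,0,1],[-0.009,-0.02,0.2,0,0,0,1]]]'
python3 - <<'E'
from h import *
p=robot.camera("wrist"); save(p,"w2"); report(p,["dish","float_a","pointer_tip","tab"])
p=robot.camera("top"); cv2.imwrite("pics/t2.png",cv2.resize(p["color"][180:380,220:440,::-1],None,fx=3,fy=3)); report(p,["dish","tab"])
print(robot.read_state()["position"])
E
```

```text
clock: 3.8
position: [419.5, 33.8, 29.6]
eef_rot: [0.037, 0.999, 0.0, -0.003]
force: [-0.1, -0.9, 0.5]
opening: 0.1
grip_force: 0.0
dish []
float_a []
pointer_tip [([412.0, 197.0], [377.6, 72.9], 0.9)]
tab []
dish [([329.0, 288.0], [523.9, -0.1], 0.59)]
tab [([245.0, 248.0], [593.4, 188.7], 0.68)]
[422.09790747  32.96456627  32.22714955]
```

View pics/w2.png

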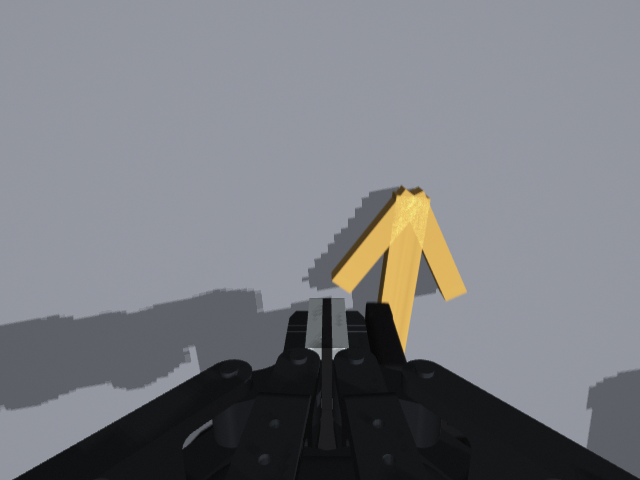

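View pics/t2.png

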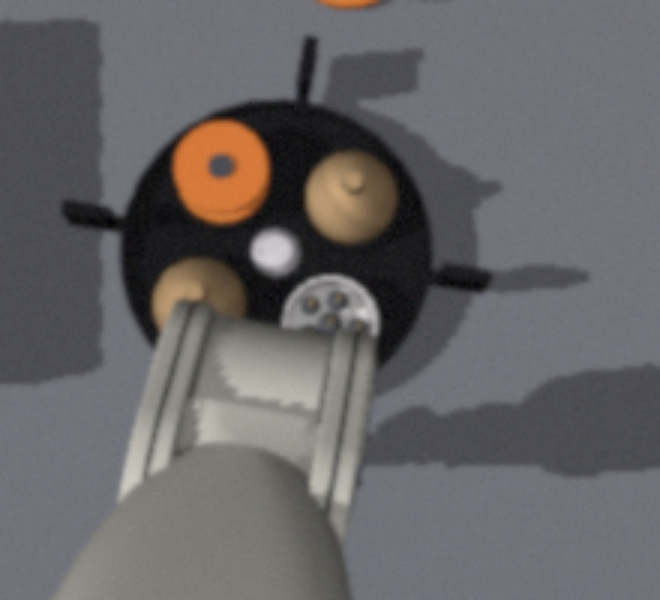

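The closed fingers are just short of the front tab: its near edge is at px 367 and the finger's right edge at 365. Now I'll work out the arc.

```bash
cat > arc.py <<'E'
import sys; from h import *
# finger behind tab face at tab angle phi, in present tool frame
s=robot.read_state(); P=s["position"][:2]; q=s["eef_rot"]
psi=np.degrees(2*np.arctan2(q[1],q[0])); 
A=np.array([576,41]); x=np.array([np.cos(np.radians(psi)),np.sin(np.radians(psi))]); y=np.array([x[1],-x[0]])
print("psi",psi)
for f in np.arange(*map(float,sys.argv[1:4])):
    r=np.radians(f); W=A+140*np.array([np.cos(r),np.sin(r)])-19.5*np.array([np.sin(r),-np.cos(r)])-P
    print(f,(W@x).round(1),(W@y).round(1),"turn",round(psi-f,1))
E
python3 arc.py 178 124 -3
```

```text
psi 175.78007597841534
178.0 -13.8 -5.6 turn -2.2
175.0 -12.6 1.7 turn 0.8
172.0 -11.9 9.1 turn 3.8
169.0 -11.6 16.5 turn 6.8
166.0 -11.6 23.9 turn 9.8
163.0 -12.0 31.3 turn 12.8
160.0 -12.9 38.6 turn 15.8
157.0 -14.1 45.9 turn 18.8
154.0 -15.7 53.2 turn 21.8
151.0 -17.6 60.3 turn 24.8
148.0 -19.9 67.3 turn 27.8
145.0 -22.6 74.2 turn 30.8
142.0 -25.7 81.0 turn 33.8
139.0 -29.1 87.5 turn 36.8
136.0 -32.8 93.9 turn 39.8
133.0 -36.9 100.1 turn 42.8
130.0 -41.3 106.1 turn 45.8
127.0 -46.0 111.8 turn 48.8
```

```bash
python3 -m crank '[[[-0.006,-0.004,0,0,0,0,1],[-0.012,-0.002,0,0,0,0,1],[-0.012,0.002,0,0,0,1,1],[-0.012,0.006,0,0,0,2.5,1],[-0.012,0.011,0,0,0,5,1],[-0.012,0.016,0,0,0,7,1],[-0.012,0.021,0,0,0,9,1],[-0.012,0.026,0,0,0,11,1]]]'
python3 - <<'E'
from h import *
p=robot.camera("top"); save(p,"t3"); report(p,["dish","reel","float_a","tab"])
E
python3 arc.py 166 124 -4
```

```text
clock: 5.2
position: [435.1, 58.4, 31.2]
eef_rot: [0.133, 0.991, -0.0, -0.0]
force: [0.6, -1.0, -0.1]
opening: 0.2
grip_force: 0.4
dish [([325.0, 290.0], [518.9, 8.1], 0.59)]
reel [([336.0, 164.0], [812.0, 3.6], 0.82), ([297.0, 236.0], [633.7, 79.8], 0.81), ([255.0, 153.0], [824.3, 192.2], 0.65)]
float_a [([285.0, 278.0], [539.2, 98.0], 0.74), ([338.0, 251.0], [606.4, -14.6], 0.58)]
tab []
psi 164.81847054182583
166.0 -0.7 -2.0 turn -1.2
162.0 0.5 7.7 turn 2.8
158.0 1.0 17.6 turn 6.8
154.0 0.9 27.5 turn 10.8
150.0 0.0 37.3 turn 14.8
146.0 -1.5 47.0 turn 18.8
142.0 -3.7 56.7 turn 22.8
138.0 -6.6 66.1 turn 26.8
134.0 -10.1 75.3 turn 30.8
130.0 -14.2 84.3 turn 34.8
126.0 -19.0 92.9 turn 38.8
```

Force is small (about 1 N) and the tray is turning as expected.

```bash
python3 -m crank '[[[0,0.004,0,0,0,1,1],[0.0005,0.01,0,0,0,3.5,1],[0.001,0.016,0,0,0,6,1],[0.001,0.022,0,0,0,8.5,1],[0.0005,0.029,0,0,0,11.5,1],[0,0.036,0,0,0,14.5,1],[-0.001,0.043,0,0,0,17.5,1],[-0.002,0.048,0,0,0,19,1]]]'
python3 arc.py 148 124 -3
```

```text
clock: 6.45
position: [450.0, 104.1, 31.3]
eef_rot: [0.295, 0.956, -0.0, -0.0]
force: [1.1, -1.5, -0.4]
opening: -0.2
grip_force: 0.4
psi 145.70150873910637
148.0 -0.5 -6.2 turn -2.3
145.0 0.6 1.1 turn 0.7
142.0 1.4 8.5 turn 3.7
139.0 1.7 15.9 turn 6.7
136.0 1.7 23.3 turn 9.7
133.0 1.3 30.6 turn 12.7
130.0 0.4 38.0 turn 15.7
127.0 -0.7 45.3 turn 18.7
```

```bash
python3 - <<'E'
from h import *
p=robot.camera("top"); report(p,["dish","reel","float_a","tab"])
cv2.imwrite("pics/t4.png",cv2.resize(p["color"][180:380,220:440,::-1],None,fx=3,fy=3))
E
```

```text
dish [([313.0, 297.0], [501.5, 33.4], 0.9), ([142.0, 250.0], [578.5, 420.8], 0.64)]
reel [([335.0, 163.0], [812.4, 4.5], 0.78), ([254.0, 157.0], [815.1, 192.7], 0.78), ([308.0, 232.0], [644.5, 54.4], 0.64), ([291.0, 353.0], [379.1, 71.7], 0.29)]
float_a [([341.0, 260.0], [586.1, -22.9], 0.89), ([283.0, 267.0], [562.0, 104.8], 0.82)]
tab [([262.0, 222.0], [654.9, 157.9], 0.94)]
```

View pics/t4.png

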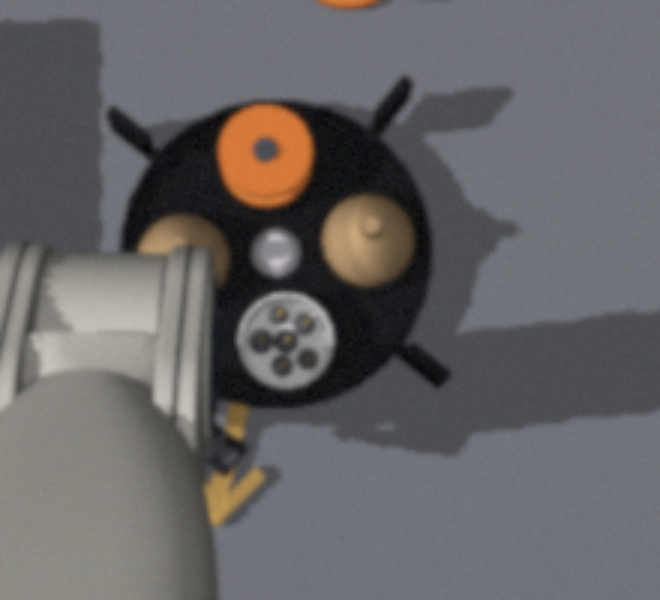

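The picture shows the dish at crop px (287,340), with about 15-19° still to go to the arrow line. I'll push most of that and check again.

```bash
python3 -m crank '[[[0.0005,0.004,0,0,0,2,1],[0.001,0.010,0,0,0,4.5,1],[0.0015,0.016,0,0,0,7,1],[0.0015,0.022,0,0,0,9,1],[0.0015,0.027,0,0,0,11,1],[0.001,0.031,0,0,0,13,1],[0.001,0.034,0,0,0,14,1],[0.001,0.034,0,0,0,14,1]]]'
python3 - <<'E'
from h import *
for c in("top","scene"):
    p=robot.camera(c); report(p,["dish","reel","float_a","tab","pointer_tip"])
    if c=="top": cv2.imwrite("pics/t5.png",cv2.resize(p["color"][180:380,220:440,::-1],None,fx=3,fy=3))
E
python3 arc.py 133 122 -2
```

```text
clock: 7.7
position: [468.3, 132.5, 31.3]
eef_rot: [0.408, 0.913, 0.0, 0.0]
force: [-0.1, 0.4, -0.8]
opening: -0.1
grip_force: 0.0
dish [([305.0, 292.0], [510.7, 52.5], 0.71)]
reel [([316.0, 231.0], [649.2, 36.5], 0.58), ([336.0, 162.0], [815.9, 3.4], 0.58), ([254.0, 157.0], [815.3, 193.6], 0.58)]
float_a [([343.0, 268.0], [570.3, -28.0], 0.77), ([286.0, 257.0], [584.3, 100.9], 0.68)]
tab [([271.0, 212.0], [679.5, 140.0], 0.82)]
pointer_tip [([293.0, 353.0], [378.7, 69.1], 0.79)]
dish [([314.0, 226.0], [515.3, 42.7], 0.72)]
reel [([414.0, 321.0], [830.9, 177.4], 0.83), ([326.0, 271.0], [647.2, 30.3], 0.74), ([338.0, 339.0], [818.3, 1.4], 0.66)]
float_a [([344.0, 238.0], [570.3, 104.1], 0.82), ([294.0, 249.0], [564.4, -26.1], 0.76)]
tab [([370.0, 268.0], [686.5, 125.3], 0.84), ([155.0, 236.0], [441.9, -341.2], 0.24)]
pointer_tip [([312.0, 185.0], [377.5, 80.2], 0.59)]
psi 131.78294543142854
133.0 -0.5 -3.1 turn -1.2
131.0 0.2 1.8 turn 0.8
129.0 0.7 6.7 turn 2.8
127.0 1.1 11.6 turn 4.8
125.0 1.3 16.6 turn 6.8
123.0 1.3 21.5 turn 8.8
```

View pics/t5.png

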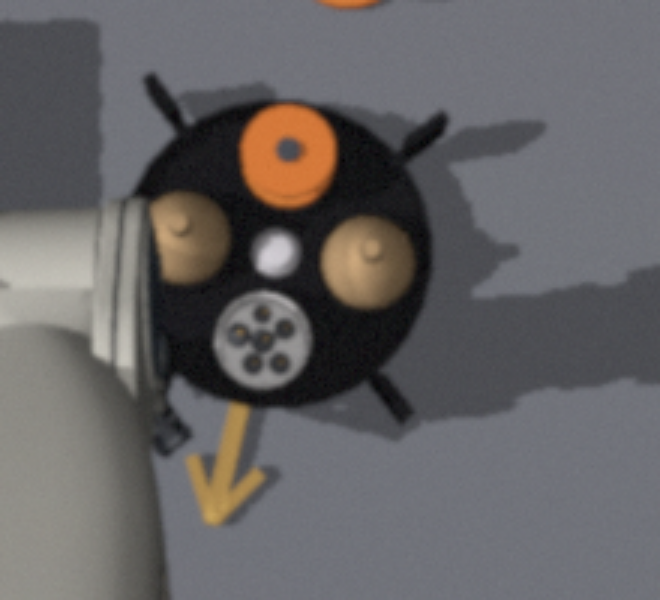

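The dish is now at crop px (263,340), and the arrow runs from (243,405) to (212,522). I'll fix the remaining angle from the pixel features.

```bash
python3 - <<'E'
from h import *
p=robot.camera("top"); g=lambda u,v,z: ray(p,(u/3+220-.33,v/3+180-.33),z)
d,r,a,b=g(263,340,42),g(289,148,58),g(181,224,80),g(373,247,80)
k=g(276,252,30); tip=g(213,523,10); sh=g(243,405,10); t1=g(408,418,62);t2=g(148,76,62);t3=g(444,118,62)
an=lambda v: np.degrees(np.arctan2(v[1],v[0]))%360
print(d,r,a,b,k,tip,sh)
for c in((d+r)/2,(a+b)/2,(t1+t2)/2): print("ctr",c,"pointer",an(tip-c))
print("dish",an(d-r),an(a-b)+90,an(t1-t2)-45, "arrow",an(tip-sh))
E
```

```text
[505.8  46. ] [643.7  37.1] [578.3 108. ] [571.3 -26.7] [572.1  41.7] [376.1  73. ] [461.4  58. ]
ctr [574.75  41.55] pointer 171.00367724893533
ctr [574.8   40.65] pointer 170.752907342467
ctr [572.85  42.1 ] pointer 171.07448484956853
dish 176.30727928763025 177.0251670650116 175.8515722887037 arrow 170.02651032987646
```

About 5.5° are left, which is a push of about 13.5 mm.

```bash
python3 -m crank '[[[0.0003,0.003,0,0,0,1,1],[0.0006,0.006,0,0,0,2,1],[0.0008,0.009,0,0,0,3,1],[0.001,0.0115,0,0,0,4.5,1],[0.001,0.0135,0,0,0,5.5,1],[0.001,0.0135,0,0,0,5.5,1],[0.001,0.0135,0,0,0,5.5,1]]]'
python3 -m crank '[[[0,-0.008,0,0,0,0,1],[0,-0.018,0,0,0,0,1],[0.02,-0.025,0,0,0,0,1],[0.05,-0.03,0,0,0,0,1],[0.05,-0.03,-0.05,0,0,0,1],[0.05,-0.03,-0.1,0,0,0,1],[0.05,-0.03,-0.15,0,0,0,1],[0.05,-0.03,-0.2,0,0,0,1]]]'
python3 - <<'E'
from h import *
for c in("top","scene"):
    p=robot.camera(c); report(p,["dish","reel","float_a","tab","pointer_tip","mug","pliers","tackle_box"])
    if c=="top": cv2.imwrite("pics/t6.png",cv2.resize(p["color"][180:380,220:440,::-1],None,fx=3,fy=3))
E
```

```text
clock: 9.22
position: [477.7, 142.3, 31.3]
eef_rot: [0.452, 0.892, 0.0, 0.0]
force: [-0.2, 0.7, -0.4]
opening: -0.1
grip_force: 0.0
clock: 10.22
position: [422.4, 165.2, 233.0]
eef_rot: [0.452, 0.892, 0.0, -0.0]
force: [1.6, 0.8, -0.8]
opening: 0.3
grip_force: 0.0
dish [([303.0, 292.0], [510.7, 56.2], 0.82)]
reel [([318.0, 235.0], [641.1, 32.6], 0.78), ([254.0, 156.0], [817.9, 192.2], 0.78), ([143.0, 253.0], [572.3, 417.9], 0.74), ([335.0, 164.0], [810.2, 4.4], 0.57)]
float_a [([283.0, 257.0], [585.8, 106.3], 0.87), ([343.0, 271.0], [562.9, -28.2], 0.62), ([508.0, 248.0], [640.2, -390.5], 0.22)]
tab [([278.0, 210.0], [684.7, 123.7], 0.78)]
pointer_tip [([290.0, 354.0], [375.6, 73.8], 0.95)]
mug [([508.0, 251.0], [637.4, -397.6], 0.85)]
pliers [([488.0, 354.0], [406.8, -350.9], 0.72)]
tackle_box [([140.0, 254.0], [572.6, 430.0], 0.87)]
dish [([316.0, 228.0], [521.7, 47.6], 0.96)]
reel [([412.0, 318.0], [821.9, 177.0], 0.98), ([325.0, 271.0], [648.2, 28.9], 0.9), ([337.0, 340.0], [819.5, -1.6], 0.68)]
float_a [([293.0, 248.0], [560.8, -27.7], 0.89), ([347.0, 242.0], [584.6, 108.5], 0.77)]
tab [([363.0, 268.0], [680.8, 111.1], 0.64)]
pointer_tip [([311.0, 185.0], [375.0, 79.5], 0.47)]
mug [([148.0, 321.0], [637.6, -393.9], 0.96)]
pliers [([153.0, 237.0], [410.4, -355.3], 0.6)]
tackle_box [([456.0, 213.0], [578.3, 422.6], 0.93), ([318.0, 224.0], [500.5, 58.8], 0.16)]
```

View pics/t6.png

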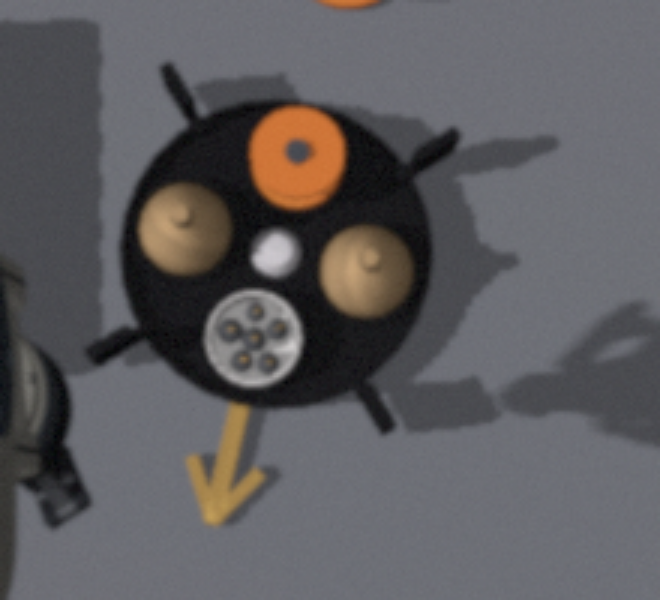

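The dish at crop px (253,338) now lies on the line from the axis to the arrow tip (213,523), and the hand is clear. One numeric check before handing in.

```bash
python3 - <<'E'
from h import *
p=robot.camera("top"); g=lambda u,v,z: ray(p,(u/3+220-.33,v/3+180-.33),z)
d,r,a,b=g(253.5,338,42),g(298,152,58),g(183,216,80),g(371,259,80)
tip=g(213,523,10); t1=g(388,430,62);t2=g(167,66,62);t3=g(457,133,62);t4=g(90,358,62)
an=lambda v: np.degrees(np.arctan2(v[1],v[0]))%360
C=(t1+t2+t3+t4)/4; u=(tip-C)/np.linalg.norm(tip-C)
print(C,an(u),"dish",an(d-r),an(a-b)+90,an(t1-t2)-45,an(t4-t3)+45,"err mm",np.linalg.norm(C+68*u-d))
E
```

```text
[572.35   41.675] 170.93107426948964 dish 170.4962041984122 170.9013224312534 169.92752216256108 170.94476508548297 err mm 1.5832240519240586
```

```bash
python3 -c "
from workcell import robot
print(robot.sign_off())"
```

```text
the job is handed in; nothing more can be done
None
```

I turned the tray until the white dish lines up with the pointer, within about 1° and 2 mm by the top camera, then lifted the hand clear and handed the job in; no verdict came back.

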